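# Fetch the fresh desiccant cassette from behind the jars and clip it into the dry box

## Task

Move the three capped jars from the grey stock tray onto the blue mat, standing upright, take the fresh orange desiccant cassette that they enclose and press it down into the empty bay of the filament dry box until it clicks fully home under both blue catches. Then put each jar back on the tray upright, on the very place where it stood. Leave the spent green cassette, the beaker and the caliper alone.

Things in the scene. Friction and masses are not known exactly. Their poses are not given: they have to be found in the camera images.
- jar_red_mid (a point): Round white wide-mouth powder jar with a red screw cap and a red stripe on its label: 54 mm across, 125 mm tall, the cap (52 mm across) being its top 27 mm; about 0.2 kg. Point at its centre, 62.5 mm above its underside; z up. It starts on one of the tray's three dark round places.
- jar_blue_mid (a point): Round white wide-mouth powder jar with a blue screw cap and a blue stripe on its label: 54 mm across, 125 mm tall, the cap (52 mm across) being its top 27 mm; about 0.2 kg. Point at its centre, 62.5 mm above its underside; z up. It starts on one of the tray's three dark round places.
- jar_yellow_mid (a point): Round white wide-mouth powder jar with a yellow screw cap and a yellow stripe on its label: 54 mm across, 125 mm tall, the cap (52 mm across) being its top 27 mm; about 0.2 kg. Point at its centre, 62.5 mm above its underside; z up. It starts on one of the tray's three dark round places.
- fresh_mid (a point): Fresh desiccant cassette, white with orange windows, 56 mm tall, 80 g. Upwards: orange foot 34 (x) by 46 (y), 26 tall, tapering to 26 by 38 in its lowest 10; flange 44 by 56, 4 thick; grip rib 14 thick (x), 36 long (y), 26 tall: pinch across x. Point 28 mm above its underside; flange top 2 mm, rib top 28 mm above the point. z up; half turn alike. A taller jar stands about 4 mm off each y end, one in front.
- bay (a point): Empty bay in the light deck at the near end of the dark dry box (fixed tub 250 x 195, 62 high, spool in it). Point: centre of its mouth, level with the deck, z 58 mm; x to the spool, z up. Pocket 37 (x) by 49 (y). Blue sprung catches at both y ends rise 20 mm. Pressed in with 8 to 16 N, cassette y along bay y, the flange snaps flat on the deck: its point 2 mm above this one; merely laid in, about 16.
- mat: Blue bench mat to set the jars on meanwhile: 170 mm (x) by 240 mm (y), 3 mm thick, flat, fixed. Origin at the centre of its underside; z up.
- tray: Grey plastic stock tray, 132 mm (x) by 190 mm (y), its floor 6 mm above the bench, with a lip up to 13 mm; fixed. Origin at the centre of its underside, z up. On it stand the fresh cassette (28 mm towards +x from the origin), two jars at its ends (y 59 mm to either side) and one jar in front of it (at x -27 mm).
- spent_mid (a point): Spent desiccant cassette: same shape as the fresh one but with dark green windows and foot; stands on the bench in front of the dry box. To be left alone. Point at its centre, 28 mm above its underside.
- beaker_mid (a point): Clear glass beaker, 66 mm across and 85 mm tall, standing beyond the mat's far (+x) edge. To be left alone. Point at its centre, half-way up.
- caliper_mid (a point): Digital caliper, 225 mm long (y), steel with a black display, 15 mm high, lying on the bench in front of the tray. To be left alone. Point at the middle of its bar, 5 mm up.

How it is judged (in metres and radians):
On the way, in this order (a step that is already met when the one before it is completed fails the run):
1. all three jars stand upright on the mat while the fresh cassette still stands on the tray (x of jar_red_mid in the frame of mat between -0.085 and 0.085 m and y of jar_red_mid in the frame of mat between -0.12 and 0.12 m and z of each of jar_red_mid, jar_blue_mid, jar_yellow_mid in the frame of mat below 0.072 m and angle between each of jar_red_mid, jar_blue_mid, jar_yellow_mid's own z axis and vertical below 0.12 rad and linear speed of each of jar_red, jar_blue, jar_yellow below 0.03 m/s and x of jar_blue_mid in the frame of mat between -0.085 and 0.085 m and y of jar_blue_mid in the frame of mat between -0.12 and 0.12 m and x of jar_yellow_mid in the frame of mat between -0.085 and 0.085 m and y of jar_yellow_mid in the frame of mat between -0.12 and 0.12 m and distance of fresh_mid from where it was at the start of the episode below 0.04 m), for 0.2 s.
2. the fresh cassette is clipped fully home in the bay while the jars still stand on the mat (z of fresh_mid in the frame of bay below 0.004 m and horizontal distance between fresh_mid and bay below 0.004 m and angle between fresh_mid's own z axis and vertical below 0.06 rad and angle between the y axis of fresh_mid and the y axis of bay, either way round below 0.12 rad and x of jar_red_mid in the frame of mat between -0.085 and 0.085 m and y of jar_red_mid in the frame of mat between -0.12 and 0.12 m and z of each of jar_red_mid, jar_blue_mid, jar_yellow_mid in the frame of mat below 0.072 m and angle between each of jar_red_mid, jar_blue_mid, jar_yellow_mid's own z axis and vertical below 0.12 rad and linear speed of each of jar_red, jar_blue, jar_yellow below 0.03 m/s and x of jar_blue_mid in the frame of mat between -0.085 and 0.085 m and y of jar_blue_mid in the frame of mat between -0.12 and 0.12 m and x of jar_yellow_mid in the frame of mat between -0.085 and 0.085 m and y of jar_yellow_mid in the frame of mat between -0.12 and 0.12 m), for 0.2 s.
At the end, for the whole second after the job is handed in: The fresh cassette is at rest in the bay under both catches, its flange within 2 mm of lying flat on the deck and within 4 mm of the bay's centre; every jar stands at rest and upright (within 0.08 rad) within 12 mm of where it stood at the start (z of fresh_mid in the frame of bay below 0.004 m and horizontal distance between fresh_mid and bay below 0.004 m and angle between fresh_mid's own z axis and vertical below 0.06 rad and angle between the y axis of fresh_mid and the y axis of bay, either way round below 0.12 rad and linear speed of each of fresh, jar_red, jar_blue, jar_yellow below 0.01 m/s and distance of each of jar_red_mid, jar_blue_mid, jar_yellow_mid from where it was at the start of the episode below 0.012 m and angle between each of jar_red_mid, jar_blue_mid, jar_yellow_mid's own z axis and vertical below 0.08 rad); the robot touches nothing.
It fails at once if the spent cassette is shifted by more than 20 mm (distance of spent_mid from where it was at the start of the episode above 0.02 m).
It fails at once if the beaker is shifted by more than 20 mm (distance of beaker_mid from where it was at the start of the episode above 0.02 m).
It fails at once if the caliper is shifted by more than 20 mm (distance of caliper_mid from where it was at the start of the episode above 0.02 m).
It fails at once if a jar is tipped over (angle between any of jar_red_mid, jar_blue_mid, jar_yellow_mid's own z axis and vertical above 0.6 rad).
It also fails if it takes over 136 s, if anything falls off the work surface, if the arm or the gripper's body presses on something with over 40 N, if the wrist force passes 120 N, or if a joint passes its speed limit or range.

## Robot

A 6-joint arm with a two-finger parallel gripper is mounted at the origin on the work surface. World frame = base frame: x ahead of the robot, y to its left, z up, the work surface at z = 0. Lengths are in m, angles in degrees, forces in N, time in s.
With the tool pointing down it reaches from about 0.15 to 0.775 m from the base axis. Payload 6.1 kg.
Tool frame: the origin (TCP) lies on the centre line of the jaws, within the pads' length; the fingertips stand 19 mm ahead of it and the grasp point (between the pads) is the TCP (manip.tcp_to_tips is the distance from the TCP to the fingertips, in m); z points along the fingers, x is the direction in which the jaws open and shut, and the axes are right-handed (so a half turn about z gives the same grasp; the last joint's range is limited). The gripper opens to 85 mm and grips with 20 to 120 N. Pads are 22 mm wide; open, the fingers measure 114 mm over their backs; the gripper's body (76 mm by 85 mm) begins 54 mm behind the grasp point. The pads swing forward as they close: fully open they stand 13 mm farther back than shut.
Start: joints at [-69.672, 7.208, -2.269, 80.523, 0, 90], TCP at [0.182, -0.492, 0.25] pointing down, gripper open.
Joint ranges: [-155.77, 155.77], [-54.66, 111.73], [-72.52, 77.12], [-102.08, 115.82], [-83.92, 84.16], [-180, 180]. Speed limits (degrees/s): [136.94, 136.94, 172.46, 180, 180, 180].

## Interface

Orientations are given as [roll, pitch, yaw] about the fixed x, y, z axes, in that order (R = Rz(yaw) Ry(pitch) Rx(roll)).
In Python, from bench import manip, optics gives the robot as it stands.
- The arm moves only by the shell command python3 -m crank 'ROWS' [FORCE]. ROWS is JSON, a list of rows, each a list of 3 entries, a list of its own where there are three numbers: the gripper command: -1 is shut, 1 is fully open, values between are in proportion, then the shift along the world's x, y, z in cm, then the turn about the world's z in degrees. A call has 1 to 10 rows; each row shifts and turns the commanded pose from where the row before left it; what a row does not reach is not made up. A row lasts 1/8 s, in which the tool goes at most 62.5 mm and 10.7 degrees, less where a joint would pass 70% of its speed; a pose out of reach is approached as far as the arm can. A call is refused whole if a number of a shift passes 6.25 or a number of a turn 10.7, either way. A call with a gripper value outside its range is refused whole. The fingers move at their own pace and stop on an object; FORCE is the grip in N (left out, the last holds). Time passes only in rows, so rows that do not move let the fingers close. It gives the time, the measured TCP pose, the force and the opening at its end, in the units of the state.
- manip.read_state(): the state, without advancing time (a new reading comes with each control period).
- optics.snapshot(name): name is "side" or "top" or "wrist"; returns a dict with "pixels" (420x560x3 uint8, red, green, blue), "range_z" (420x560 float32, m along the optical axis (not along the pixel's ray), 0 where there is no reading), "K" (3x3 intrinsics, pixels), "R" (3x3) and "t" (3): a world point X has camera coordinates R X + t; the wrist camera has in their place "hand_eye" (4x4, takes a point from camera to tool coordinates, whose origin is the TCP and whose axes are the tool frame's). Camera axes: x right, y down, z forward; pixel columns grow to the right and rows downward; lengths in m; the calibration is good to about 2 mm. A picture is of the moment at which its call begins: read the wrist's pose just before it.
- manip.hand_in(): hands the job in, once; it reports no verdict.
Trained networks look in a picture, given as the dict that the camera call returned (one of the last four; its "shot" number tells which), for a name from the list of things; names that differ only in an ending like _2 or _b are one class to them, and where a whole thing is asked for, a point or a joint stands for the part that bears it (a point fixed in the world has none). Each returns a list of dicts, best first, with "confidence" (0 to 1); they miss things now and then, are a little off and sometimes report something else, mostly with a low value. They report only what shows in the picture. A call takes as long as a camera call.
- optics.look_for(thing, picture): "at" ([column, row] in pixels, amid what is visible of it).
- optics.trace(thing, picture): "region" (420x560 bool, what is visible of it) and "at" ([column, row] in pixels, amid what is visible of it).
The state is a dict: "time": time; "joint_pos": joint angles; "qd": joint speeds; "joint_torque": joint torques, N m; "tcp_pos": TCP position; "tool_rot": TCP orientation; "force": force on the tool from outside, world axes, zero at the start; "wrist_torque": the same for the moment, N m; "finger_gap": finger opening in m.
Only numpy, scipy, OpenCV 4.12 (cv2) and the standard library are available. Lean on these libraries where they do the work, as an engineer would, in place of code of your own. Each camera call takes 0.05 s, during which the arm holds its last target.

## Working session

There is one attempt and no reset: what is moved stays moved. The work goes in short steps, Python scripts to look and compute and a shell command to move; the robot and the scene stay as the last step left them, time stands still between calls to the robot, and variables do not carry over. Pictures are saved under pics/ and viewed, and the job is handed in when it is done.

```bash
ls; mkdir -p pics; python3 - <<'E'
from bench import manip, optics
import cv2
print(manip.read_state(), manip.tcp_to_tips)
for n in ("side","top","wrist"):
    p=optics.snapshot(n); cv2.imwrite(f"pics/a_{n}.png",p["pixels"][:,:,::-1])
    print(n,p["K"].tolist(),{k:p[k].tolist() for k in("R","t","hand_eye") if k in p})
E
```

```text
pics
{'time': 0.0, 'joint_pos': array([-6.96743030e+01,  7.24042213e+00, -2.32680958e+00,  8.05236088e+01,
       -1.67535727e-04,  9.00004486e+01]), 'qd': array([-0.04474014, -0.11233354, -0.00221568, -0.00337165,  0.05153493,
       -0.01375044]), 'joint_torque': array([ 5.50821078e-04, -4.35914433e+01,  3.52924204e+01,  1.72592833e-02,
       -7.57547991e-05, -2.31966830e-06]), 'tcp_pos': array([ 0.18222893, -0.49195295,  0.24953298]), 'tool_rot': array([ 1.79999832e+02,  9.08404988e-02, -6.96747516e+01]), 'force': array([-0.06476247,  0.09437317,  0.07179873]), 'wrist_torque': array([ 0.03181049, -0.02845149, -0.04396179]), 'finger_gap': 0.08566623072768773} 0.019
side [[510.63759321064407, 0.0, 276.46736216947795], [0.0, 510.63759321064407, 210.33635601231333], [0.0, 0.0, 1.0]] {'R': [[-0.9555752185269127, -0.2945739922689643, -0.010107661251111361], [-0.1904643151808061, 0.6432960849794945, -0.7415480373467125], [0.224942984731575, -0.7066797790575154, -0.6708236306893723]], 't': [0.5024142600454902, 0.14313619878122508, 1.3556823713477202]}
top [[400.19027461060745, 0.0, 280.73592227179665], [0.0, 400.19027461060745, 204.87116899564094], [0.0, 0.0, 1.0]] {'R': [[0.022876106752199192, -0.9996111529629015, -0.015944485317508535], [-0.9938669491431896, -0.021012921208669412, -0.10856769566996764], [0.10819043922949216, 0.018330303174157073, -0.9939611807534905]], 't': [-0.0032575959104978575, 0.5474878062559962, 1.1153588023479566]}
wrist [[291.25392481334893, 0.0, 281.8081830932503], [0.0, 291.25392481334893, 210.86470486553014], [0.0, 0.0, 1.0]] {'hand_eye': [[0.999999449169298, 0.00035942581549390816, -0.000986141056660921, 0.0004263970258963079], [-2.8877804535807507e-05, 0.9486054187095552, 0.31646130689381646, -0.08129906567814535], [0.001049203113263082, -0.31646110409962397, 0.9486049065679949, -0.12425410610534249], [0.0, 0.0, 0.0, 1.0]]}
```

View pics/a_top.png

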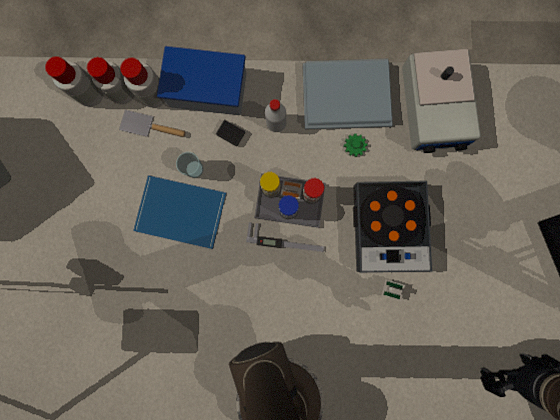

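View pics/a_side.png

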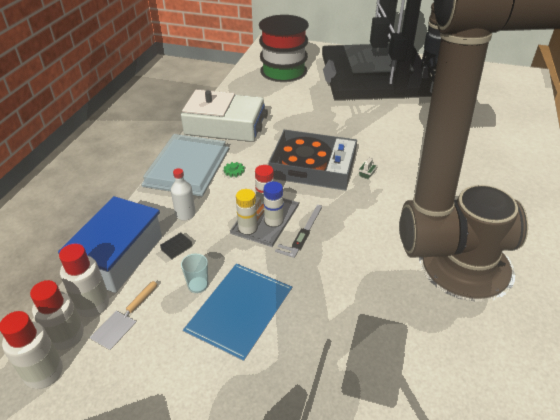

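View pics/a_wrist.png

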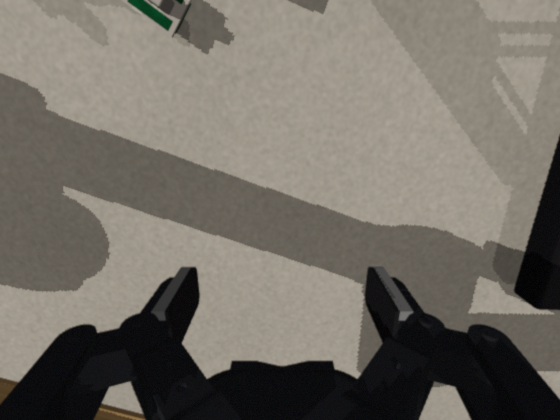

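The top view shows the tray with yellow (270,184), red (314,188), blue (288,206) jars, mat (180,212), bay (393,257), spent cassette (394,290). Now I measure.

```bash
cat > h.py <<'E'
from bench import manip, optics
import numpy as np, cv2
from scipy.spatial.transform import Rotation as Ro
def cloud(p):
    K=p["K"];z=p["range_z"];v,u=np.mgrid[0:420,0:560]
    C=np.stack([(u-K[0,2])/K[0,0]*z,(v-K[1,2])/K[1,1]*z,z],-1)
    if "R" in p: W=(C-p["t"])@p["R"]
    else:
        H=p["hand_eye"];T=C@H[:3,:3].T+H[:3,3]
        s=p["state"];R=Ro.from_euler("xyz",s["tool_rot"],degrees=True).as_matrix()
        W=T@R.T+s["tcp_pos"]
    W[z<=0]=np.nan
    return W
def snap(n):
    s=manip.read_state();p=optics.snapshot(n);p=dict(p);p["state"]=s;return p
def save(p,f):cv2.imwrite("pics/"+f,p["pixels"][:,:,::-1])
E
python3 - <<'E'
from h import *
for n in("top","side"):
    p=snap(n);W=cloud(p)
    q={k:v for k,v in p.items() if k!="state"}
    for th in["jar_red_mid","jar_blue_mid","jar_yellow_mid","fresh_mid","bay","mat","tray","spent_mid","beaker_mid","caliper_mid"]:
        r=optics.trace(th,q)
        for d in r[:1]:
            P=W[d["region"]];P=P[~np.isnan(P[:,0])]
            if len(P)==0: print(n,th,"empty",d["at"]);continue
            zm=np.percentile(P[:,2],98);T=P[P[:,2]>zm-.008]
            (rc,rs,ra)=cv2.minAreaRect((T[:,:2]*1000).astype(np.float32))
            print(n,th,round(d["confidence"],2),np.round(d["at"]),len(P),"zmax",zm.round(4),"top mean",T.mean(0).round(4),"mid",((T.min(0)+T.max(0))/2).round(4),"rect",np.round(rc,1),np.round(rs,1),round(ra,1))
        if not r: print(n,th,"none")
        if n=="top": 
            pass
E
```

```text
top jar_red_mid 0.6 [309. 188.] 432 zmax 0.1347 top mean [ 0.5854 -0.0784  0.1311] mid [ 0.5846 -0.0779  0.1315] rect [584.5 -77.8] [50.2 49.8] 2.5
top jar_blue_mid 0.55 [287. 207.] 352 zmax 0.1347 top mean [ 0.5372 -0.0111  0.131 ] mid [ 0.5378 -0.0107  0.1323] rect [537.3 -11.6] [50.4 48.1] 64.0
top jar_yellow_mid 0.81 [271. 180.] 403 zmax 0.135 top mean [0.5992 0.0385 0.1311] mid [0.599  0.0392 0.1321] rect [599.1  39.2] [48.7 47.4] 0.9
top fresh_mid 0.74 [288. 189.] 283 zmax 0.0643 top mean [ 0.5932 -0.0196  0.0615] mid [ 0.5925 -0.0193  0.0631] rect [593.6 -19.3] [35.5 14. ] 81.3
top bay 0.8 [390. 225.] 6568 zmax 0.0637 top mean [ 0.4556 -0.3044  0.0589] mid [ 0.4935 -0.3029  0.0683] rect [ 492.6 -303.1] [248.3 195.8] 2.1
top mat 0.8 [180. 211.] 4759 zmax 0.0072 top mean [0.5251 0.3059 0.003 ] mid [0.5258 0.3076 0.0048] rect [525.8 307.3] [244.5 173.6] 78.6
top tray 0.85 [297. 212.] 1431 zmax 0.0162 top mean [ 0.5441 -0.0138  0.0126] mid [ 0.5621 -0.0135  0.0693] rect [565.2 -15.7] [189.1 132.2] 82.7
top spent_mid 0.8 [391. 290.] 323 zmax 0.0592 top mean [ 0.3179 -0.3072  0.0561
[... 1132 characters left out ...]
.] 5467 zmax 0.0077 top mean [0.5255 0.316  0.0037] mid [0.5253 0.3076 0.0051] rect [528.  307.4] [241.9 174.3] 78.9
side tray 0.96 [268. 230.] 953 zmax 0.0162 top mean [0.5454 0.02   0.0114] mid [ 0.5653 -0.0082  0.014 ] rect [565.5 -13.8] [197.4 136. ] 83.0
side spent_mid 0.79 [364. 166.] 255 zmax 0.0588 top mean [ 0.3183 -0.3008  0.0556] mid [ 0.3189 -0.3037  0.0557] rect [ 316.9 -303.6] [38.  15.5] 74.3
side beaker_mid 0.75 [196. 272.] 907 zmax 0.087 top mean [0.6531 0.2708 0.0839] mid [0.6529 0.2704 0.0853] rect [652.8 271.6] [63.4 67.9] 46.6
side caliper_mid 0.74 [302. 238.] 535 zmax 0.0191 top mean [0.4422 0.0444 0.0154] mid [0.4408 0.0006 0.0161] rect [438.7   0.8] [212.7  27. ] 84.1
```

```bash
python3 -m crank '[[1,[3.2,3.9,1],5.2],[1,[3.2,3.9,1],5.2],[1,[3.2,3.9,1],5.2],[1,[3.2,3.9,1],5.2],[1,[3.2,3.9,1],5.2],[1,[3.2,3.9,1],5.2],[1,[3.2,3.9,1],5.2],[1,[3.2,3.9,1],5.2],[1,[3.2,3.9,1],5.2],[1,[3.2,3.9,1],5.2]]' 40
python3 -m crank '[[1,[3.2,3.9,0],5.2],[1,[3.2,3.9,0],5.2],[1,[0,0,0],0],[1,[0,0,0],0]]'
python3 - <<'E'
from h import *
p=snap("wrist");save(p,"w1.png");print(p["state"]["tcp_pos"],p["state"]["tool_rot"])
E
```

```text
time: 2.5
tcp_pos: [0.5032, -0.1008, 0.3508]
tool_rot: [180.0, -0.0, -17.5]
force: [0.9, -0.2, -0.2]
finger_gap: 0.0856
time: 3.0
tcp_pos: [0.5663, -0.0242, 0.3501]
tool_rot: [180.0, 0.0, -7.3]
force: [-0.2, -0.2, 0.5]
finger_gap: 0.085
[ 0.56627193 -0.02421161  0.35011427] [ 1.79979517e+02  3.42141627e-02 -7.26132012e+00]
```

View pics/w1.png

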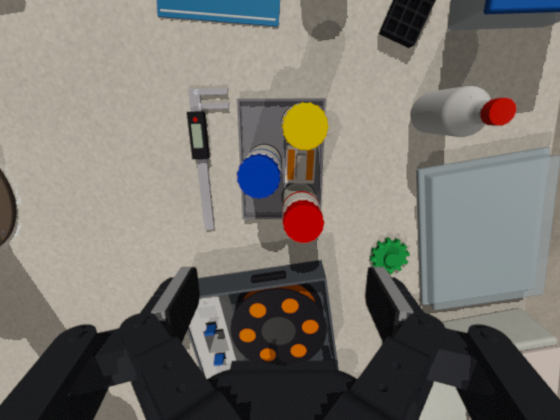

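The wrist view shows yellow (305,126), blue (260,175), red (303,220), fresh cassette (301,165). The tray lies square to the picture.

```bash
cat >> h.py <<'E'
def meas(p,things,band=.006,show=True):
    W=cloud(p);q={k:v for k,v in p.items() if k!="state"};out={}
    for th in things:
        r=optics.trace(th,q)
        if not r: print(th,"none");continue
        d=r[0];m=d["region"].astype(np.uint8)
        m=cv2.erode(m,np.ones((2,2),np.uint8)).astype(bool)
        P=W[m];P=P[~np.isnan(P[:,0])]
        zm=np.percentile(P[:,2],97);T=P[P[:,2]>zm-band]
        T=T[np.all(np.abs(T-np.median(T,0))<.13,1)]
        rc,rs,ra=cv2.minAreaRect((T[:,:2]*1000).astype(np.float32))
        cc,cr=cv2.minEnclosingCircle((T[:,:2]*1000).astype(np.float32))
        print(th,round(d["confidence"],2),np.round(d["at"]),len(T),"z",zm.round(4),"med z",np.median(T[:,2]).round(4),"mean",T.mean(0).round(4)[:2],"rect",np.round(rc,1),np.round(rs,1),round(ra,1),"circ",np.round(cc,1),round(cr,1))
        out[th]=T
    return out
E
python3 - <<'E'
from h import *
p=snap("wrist")
meas(p,["jar_red_mid","jar_blue_mid","jar_yellow_mid","fresh_mid","tray"])
E
```

```text
jar_red_mid 0.7 [298. 211.] 1232 z 0.1327 med z 0.1315 mean [ 0.5862 -0.076 ] rect [586.2 -76.7] [51.  50.1] 9.7 circ [586.  -76.5] 26.1
jar_blue_mid 0.79 [260. 171.] 1385 z 0.133 med z 0.1316 mean [ 0.5393 -0.0103] rect [538.9 -10.9] [51.8 48. ] 82.3 circ [538.4 -10.8] 26.1
jar_yellow_mid 0.6 [307. 124.] 1643 z 0.1331 med z 0.1317 mean [0.6002 0.0401] rect [600.2  39.6] [50.  50.7] 31.4 circ [600.7  39.3] 26.2
fresh_mid 0.63 [299. 166.] 251 z 0.0632 med z 0.0622 mean [ 0.5938 -0.0176] rect [594.1 -18.6] [35.8 14.3] 82.5 circ [594.  -18.4] 18.4
tray 0.88 [267. 138.] 750 z 0.014 med z 0.0128 mean [ 5.594e-01 -3.000e-04] rect [565.7 -15.6] [189. 131.] 83.0 circ [565.1 -15.9] 112.5
```

```bash
python3 -m crank '[[1,[1.7,3.2,0],0],[1,[1.7,3.2,0],0],[1,[0,0,-5],0],[1,[0,0,-5],0],[1,[0,0,-5],0],[1,[0,0,-4.2],0],[1,[0,0,-2],0],[1,[0,0,-2],0],[1,[0,0,0],0],[1,[0,0,0],0]]' 40
python3 -m crank '[[-1,[0,0,0],0],[-1,[0,0,0],0],[-1,[0,0,0],0],[-1,[0,0,0],0],[-1,[0,0,0],0],[-1,[0,0,0],0],[-1,[0,0,0],0]]'
```

```text
time: 4.6
tcp_pos: [0.6007, 0.0395, 0.1193]
tool_rot: [-180.0, -0.1, -7.3]
force: [-0.2, -0.4, -0.3]
finger_gap: 0.0853
time: 5.48
tcp_pos: [0.6011, 0.0398, 0.1196]
tool_rot: [-180.0, -0.1, -7.3]
force: [-1.2, 0.3, 6.2]
finger_gap: 0.0504
```

```bash
python3 -m crank '[[-1,[0,0,1],0],[-1,[0,0,3],0],[-1,[0,0,4],0],[-1,[0,0,4],0],[-1,[0,0,4],0],[-1,[0,0,2],0],[-1,[0,0,0],0]]'
python3 - <<'E'
from h import *
p=snap("side");save(p,"s2.png")
E
```

```text
time: 6.35
tcp_pos: [0.6008, 0.0398, 0.2999]
tool_rot: [-180.0, -0.1, -7.3]
force: [0.8, 0.7, -2.9]
finger_gap: 0.0509
```

View pics/s2.png

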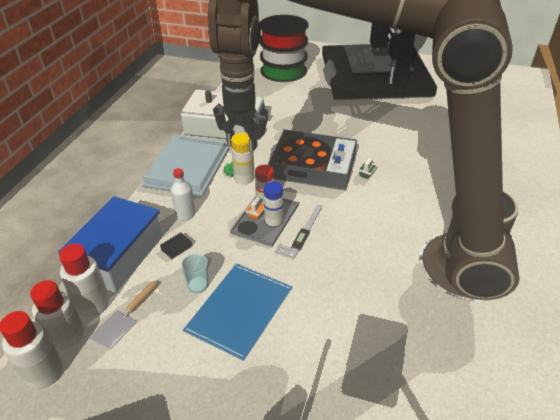

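The jar is held upright below the gripper (242,155), and its place on the tray is empty. Carrying it to the mat.

```bash
python3 -m crank '[[-1,[-0.6,2.3,0],0],[-1,[-0.9,4.5,0],0],[-1,[-0.9,4.5,0],0],[-1,[-0.9,4.5,0],0],[-1,[-0.9,4.5,0],0],[-1,[-0.9,4.5,0],0],[-1,[-0.9,4.5,0],0],[-1,[-0.7,3.5,0],0],[-1,[-0.2,1.5,0],0],[-1,[0,0,-4],0]]'
python3 -m crank '[[-1,[0,0,-4],0],[-1,[0,0,-4],0],[-1,[0,0,-3],0],[-1,[0,0,-1.6],0],[-1,[0,0,-0.8],0],[-1,[0,0,0],0],[-1,[0,0,0],0]]'
```

```text
time: 7.65
tcp_pos: [0.5321, 0.3843, 0.2593]
tool_rot: [-179.8, -0.2, -7.2]
force: [0.8, 0.1, -2.3]
finger_gap: 0.0508
time: 8.52
tcp_pos: [0.532, 0.3831, 0.1256]
tool_rot: [-179.9, -0.1, -7.3]
force: [0.1, -0.2, -1.2]
finger_gap: 0.051
```

```bash
python3 -m crank '[[-1,[0,0,-0.4],0],[-1,[0,0,-0.3],0],[-1,[0,0,-0.1],0],[-1,[0,0,0],0],[-1,[0,0,0],0]]'
```

```text
time: 9.15
tcp_pos: [0.5313, 0.3828, 0.1166]
tool_rot: [-180.0, -0.0, -7.3]
force: [-2.1, -0.4, 1.9]
finger_gap: 0.051
```

```bash
python3 -m crank '[[0.4,[0,0,0],0],[1,[0,0,0],0],[1,[0,0,0],0],[1,[0,0,0],0],[1,[0,0,0],0],[1,[0,0,3],0],[1,[0,0,5],0],[1,[0,0,5],0],[1,[0,0,2],0],[1,[0,0,0],0]]'
python3 - <<'E'
from h import *
p=snap("wrist");save(p,"w3.png");print(p["state"]["tcp_pos"],p["state"]["tool_rot"]);meas(p,["jar_yellow_mid","mat","beaker_mid"])
E
```

```text
time: 10.4
tcp_pos: [0.532, 0.3832, 0.2682]
tool_rot: [-179.9, -0.2, -7.3]
force: [0.1, -0.4, -1.0]
finger_gap: 0.0854
[0.53202463 0.38317365 0.26824817] [-1.79851890e+02 -1.59262320e-01 -7.27067269e+00]
jar_yellow_mid 0.95 [282. 197.] 2123 z 0.1298 med z 0.1286 mean [0.5317 0.3845] rect [531.9 383.5] [48.8 51.5] 17.6 circ [531.4 383.8] 26.3
mat 0.74 [285. 228.] 15154 z 0.0048 med z 0.0033 mean [0.529  0.3092] rect [527.6 305.8] [243.4 170.7] 78.4 circ [526.  305.7] 145.1
beaker_mid 0.76 [387. 252.] 400 z 0.0856 med z 0.0845 mean [0.6617 0.2813] rect [659.5 278.8] [44.2 65.8] 55.0 circ [654.2 271.2] 33.0
```

View pics/w3.png

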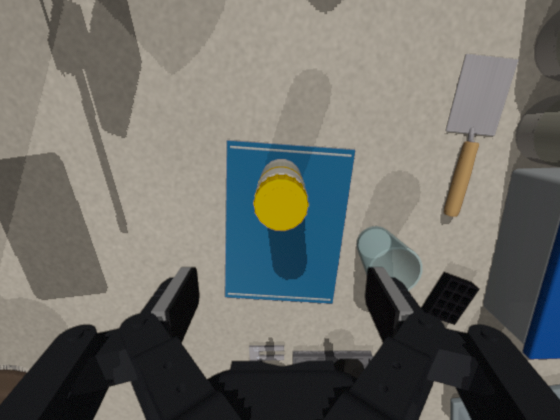

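Yellow stands upright on the mat (281,200). Next red.

```bash
python3 -m crank '[[1,[0.5,-3],0],[1,[0.5,-4],0]]' 2>&1 | tail -1
python3 -m crank '[[1,[0.3,-3,0],0],[1,[0.6,-5,0],0],[1,[0.6,-5,0],0],[1,[0.6,-5,0],0],[1,[0.6,-5,0],0],[1,[0.6,-5,0],0],[1,[0.6,-5,0],0],[1,[0.6,-5,0],0],[1,[0.6,-5,0],0],[1,[0.4,-3,0],0]]'
python3 -m crank '[[1,[0,0,-4],0],[1,[0,0,-4],0],[1,[0,0,-3],0],[1,[0,0,-2],0],[1,[0,0,-1.8],0],[1,[0,0,0],0],[1,[0,0,0],0]]'
```

```text
$[0][1]: bad value
time: 11.85
tcp_pos: [0.5858, -0.0795, 0.2647]
tool_rot: [180.0, 0.1, -7.4]
force: [-0.8, 0.1, -0.3]
finger_gap: 0.0853
time: 12.72
tcp_pos: [0.5863, -0.0772, 0.1183]
tool_rot: [180.0, 0.0, -7.3]
force: [0.3, 0.1, 0.4]
finger_gap: 0.0854
```

```bash
python3 -m crank '[[-1,[0,0,0],0],[-1,[0,0,0],0],[-1,[0,0,0],0],[-1,[0,0,0],0],[-1,[0,0,0],0],[-1,[0,0,0],0],[-1,[0,0,0],0]]'
python3 -m crank '[[-1,[0,0,1],0],[-1,[0,0,3],0],[-1,[0,0,4],0],[-1,[0,0,4],0],[-1,[0,0,4],0],[-1,[0,0,2],0],[-1,[0,0,0],0]]'
```

```text
time: 13.6
tcp_pos: [0.5871, -0.0774, 0.1194]
tool_rot: [180.0, -0.1, -7.3]
force: [0.2, -1.4, 5.8]
finger_gap: 0.0507
time: 14.48
tcp_pos: [0.5868, -0.0773, 0.2997]
tool_rot: [180.0, -0.1, -7.3]
force: [0.0, -0.9, -2.0]
finger_gap: 0.051
```

```bash
python3 -m crank '[[-1,[-0.6,2.5,0],0],[-1,[-0.8,4.5,0],0],[-1,[-0.8,4.5,0],0],[-1,[-0.8,4.5,0],0],[-1,[-0.8,4.5,0],0],[-1,[-0.8,4.5,0],0],[-1,[-0.8,4.5,0],0],[-1,[-0.8,4.5,0],0],[-1,[-0.8,3.1,0],0],[-1,[0,1.5,0],0]]'
python3 -m crank '[[-1,[0,0,-4],0],[-1,[0,0,-4],0],[-1,[0,0,-4],0],[-1,[0,0,-3],0],[-1,[0,0,-1.6],0],[-1,[0,0,-0.8],0],[-1,[0,0,-0.4],0],[-1,[0,0,-0.3],0],[-1,[0,0,-0.1],0],[-1,[0,0,0],0]]'
```

```text
time: 15.72
tcp_pos: [0.5154, 0.31, 0.2965]
tool_rot: [179.9, 0.1, -7.2]
force: [0.1, -0.3, -1.6]
finger_gap: 0.051
time: 16.98
tcp_pos: [0.5166, 0.3088, 0.1167]
tool_rot: [-180.0, -0.0, -7.3]
force: [0.2, 0.5, -1.4]
finger_gap: 0.0508
```

```bash
python3 -m crank '[[-1,[0,0,0],0],[-1,[0,0,0],0]]'; python3 -m crank '[[0.4,[0,0,0],0],[1,[0,0,0],0],[1,[0,0,0],0],[1,[0,0,0],0],[1,[0,0,0],0],[1,[0,0,3],0],[1,[0,0,5],0],[1,[0,0,5],0],[1,[0,0,2],0],[1,[0,0,0],0]]'
python3 - <<'E'
from h import *
p=snap("wrist");save(p,"w4.png");print(p["state"]["tcp_pos"],p["state"]["tool_rot"]);meas(p,["jar_yellow_mid","jar_red_mid"])
E
```

```text
time: 17.23
tcp_pos: [0.5165, 0.3088, 0.1165]
tool_rot: [-180.0, -0.0, -7.3]
force: [-1.3, 0.7, -0.9]
finger_gap: 0.051
time: 18.48
tcp_pos: [0.5171, 0.3091, 0.2681]
tool_rot: [-179.9, -0.2, -7.3]
force: [0.1, 0.1, -0.4]
finger_gap: 0.0853
[0.51707742 0.30911557 0.26809146] [-1.79871094e+02 -1.62839470e-01 -7.27438213e+00]
jar_yellow_mid 0.91 [290. 120.] 2776 z 0.1301 med z 0.1287 mean [0.5312 0.3828] rect [531.2 382.1] [50.8 50.2] 36.5 circ [530.7 382. ] 26.1
jar_red_mid 0.97 [278. 195.] 2130 z 0.1299 med z 0.1286 mean [0.516 0.31 ] rect [516.1 308.8] [50.7 48.6] 89.6 circ [515.4 309.3] 26.3
```

```bash
python3 -m crank '[[1,[0.2,-3,0],0],[1,[0.3,-5,0],0],[1,[0.4,-5,0],0],[1,[0.4,-5,0],0],[1,[0.4,-5,0],0],[1,[0.4,-5,0],0],[1,[0.2,-3,0],0],[1,[0,-1,0],0],[1,[0,0,-4],0]]'
python3 -m crank '[[1,[0,0,-4],0],[1,[0,0,-3],0],[1,[0,0,-2],0],[1,[0,0,-1.8],0],[1,[0,0,0],0],[1,[0,0,0],0]]'
python3 -m crank '[[-1,[0,0,0],0],[-1,[0,0,0],0],[-1,[0,0,0],0],[-1,[0,0,0],0],[-1,[0,0,0],0],[-1,[0,0,0],0],[-1,[0,0,0],0]]'
python3 -m crank '[[-1,[0,0,1],0],[-1,[0,0,3],0],[-1,[0,0,4],0],[-1,[0,0,4],0],[-1,[0,0,4],0],[-1,[0,0,2],0],[-1,[0,0,0],0]]'
```

```text
time: 19.75
tcp_pos: [0.5407, -0.0117, 0.2275]
tool_rot: [-180.0, -0.2, -7.3]
force: [0.9, 0.6, -0.3]
finger_gap: 0.0853
time: 20.5
tcp_pos: [0.5394, -0.0108, 0.1185]
tool_rot: [-180.0, 0.0, -7.2]
force: [0.9, -0.1, 0.7]
finger_gap: 0.0854
time: 21.38
tcp_pos: [0.5393, -0.0112, 0.1194]
tool_rot: [-180.0, -0.0, -7.3]
force: [-2.0, 0.7, 5.7]
finger_gap: 0.0508
time: 22.25
tcp_pos: [0.5401, -0.0114, 0.3001]
tool_rot: [-180.0, -0.2, -7.3]
force: [0.2, -0.2, -1.6]
finger_gap: 0.0509
```

```bash
python3 -m crank '[[-1,[-0.4,2.5,0],0],[-1,[-0.7,4.5,0],0],[-1,[-0.7,4.5,0],0],[-1,[-0.7,4.5,0],0],[-1,[-0.7,4.5,0],0],[-1,[-0.6,3,0],0],[-1,[0,1.2,0],0],[-1,[0,0,-4],0],[-1,[0,0,-4],0],[-1,[0,0,-4],0]]'
python3 -m crank '[[-1,[0,0,-3],0],[-1,[0,0,-1.6],0],[-1,[0,0,-0.8],0],[-1,[0,0,-0.4],0],[-1,[0,0,-0.3],0],[-1,[0,0,-0.1],0],[-1,[0,0,0],0],[-1,[0,0,0],0]]'
python3 -m crank '[[0.4,[0,0,0],0],[1,[0,0,0],0],[1,[0,0,0],0],[1,[0,0,0],0],[1,[0,0,0],0],[1,[0,0,3],0],[1,[0,0,5],0],[1,[0,0,5],0],[1,[0,0,2],0],[1,[0,0,0],0]]'
python3 - <<'E'
from h import *
p=snap("wrist");save(p,"w5.png");print(p["state"]["tcp_pos"],p["state"]["tool_rot"]);meas(p,["jar_yellow_mid","jar_red_mid","jar_blue_mid"])
E
```

```text
time: 23.5
tcp_pos: [0.5012, 0.2348, 0.1763]
tool_rot: [180.0, 0.0, -7.3]
force: [0.3, -0.1, -2.3]
finger_gap: 0.0507
time: 24.5
tcp_pos: [0.5015, 0.2358, 0.1166]
tool_rot: [-180.0, -0.0, -7.3]
force: [-1.2, -0.5, -2.7]
finger_gap: 0.0509
time: 25.75
tcp_pos: [0.5021, 0.2361, 0.268]
tool_rot: [-179.9, -0.2, -7.3]
force: [0.1, -0.8, -0.4]
finger_gap: 0.0854
[0.50213574 0.23605425 0.26798689] [-1.79891876e+02 -1.71497478e-01 -7.27212156e+00]
jar_yellow_mid 0.81 [296.  30.] 3311 z 0.1303 med z 0.1288 mean [0.5306 0.3793] rect [530.8 377.1] [43.  51.8] 82.2 circ [531.1 381.1] 26.1
jar_red_mid 0.73 [283. 122.] 2785 z 0.1301 med z 0.1287 mean [0.5161 0.3086] rect [516.  308.1] [50.9 50.7] 58.4 circ [516.2 307.6] 26.2
jar_blue_mid 0.64 [281. 198.] 2165 z 0.1298 med z 0.1286 mean [0.5015 0.237 ] rect [501.5 236.6] [49.9 50.6] 82.2 circ [501.3 236.2] 25.9
```

View pics/w5.png

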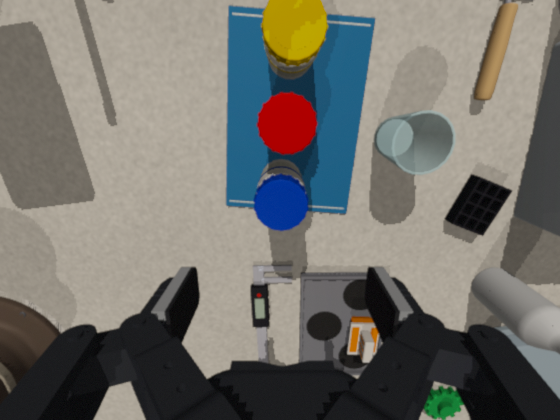

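All three jars stand on the mat (yellow 295,30; red 287,122; blue 281,200). On to the cassette.

```bash
python3 -m crank '[[1,[1.3,-3.5,0],0],[1,[2,-5.5,0],0],[1,[2,-5.5,0],0],[1,[2,-5.5,0],0],[1,[1.5,-4,0],0],[1,[0.5,-1.5,-2],0],[1,[0,0,-3],0],[1,[0,0,-2],0],[1,[0,0,0],0],[1,[0,0,0],0]]'
python3 - <<'E'
from h import *
p=snap("wrist");save(p,"w6.png");print(p["state"]["tcp_pos"],p["state"]["tool_rot"]);o=meas(p,["fresh_mid","tray"],.004)
E
```

```text
time: 27.2
tcp_pos: [0.5943, -0.0192, 0.1965]
tool_rot: [180.0, 0.0, -7.3]
force: [-0.0, -0.4, 0.3]
finger_gap: 0.0854
[ 0.59432425 -0.019223    0.19649046] [ 1.79998784e+02  1.61262087e-02 -7.26563386e+00]
fresh_mid 0.81 [279. 195.] 547 z 0.0631 med z 0.0622 mean [ 0.5941 -0.0179] rect [593.9 -18.7] [35.9 13.9] 80.6 circ [594.3 -18.8] 18.5
tray 0.62 [249. 171.] 2323 z 0.0139 med z 0.0133 mean [ 0.5684 -0.0085] rect [565.4 -15.7] [190.5 132.1] 82.8 circ [566.1 -15.1] 113.4
```

View pics/w6.png

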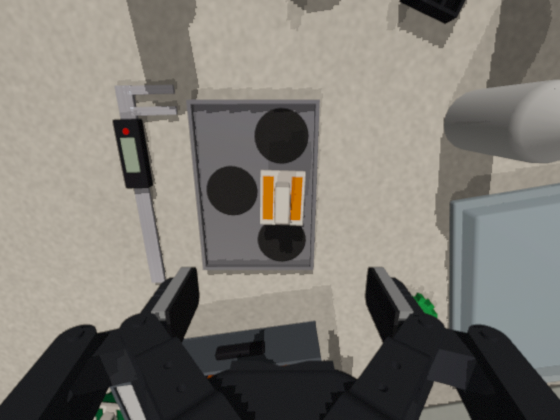

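```bash
python3 -m crank '[[1,[0,0,-4],0],[1,[0,0,-4],0],[1,[0,0,-3],0],[1,[0,0,-1.7],0],[1,[0,0,-1],0],[0,[0,0,0],0],[-0.3,[0,0,0],0],[-0.5,[0,0,0],0]]' 60
python3 -m crank '[[-1,[0,0,0],0],[-1,[0,0,0],0],[-1,[0,0,0],0],[-1,[0,0,0],0],[-1,[0,0,0],0],[-1,[0,0,0],0]]'
python3 -m crank '[[-1,[0,0,1],0],[-1,[0,0,3],0],[-1,[0,0,4],0],[-1,[0,0,4],0],[-1,[0,0,2],0],[-1,[0,0,0],0]]'
python3 - <<'E'
from h import *
p=snap("wrist");save(p,"w7.png");print(p["state"]["tcp_pos"],p["state"]["tool_rot"])
E
```

```text
time: 28.35
tcp_pos: [0.5951, -0.0193, 0.0603]
tool_rot: [-180.0, -0.1, -7.3]
force: [0.5, -0.9, -0.1]
finger_gap: 0.0321
time: 29.1
tcp_pos: [0.5949, -0.0194, 0.06]
tool_rot: [-180.0, -0.1, -7.3]
force: [-0.5, -0.3, 5.4]
finger_gap: 0.0128
time: 29.85
tcp_pos: [0.5951, -0.0193, 0.2011]
tool_rot: [-180.0, -0.2, -7.3]
force: [-0.7, 0.0, -1.2]
finger_gap: 0.0127
[ 0.59506945 -0.01926557  0.20105004] [-1.79981128e+02 -1.64043006e-01 -7.26815881e+00]
```

View pics/w7.png

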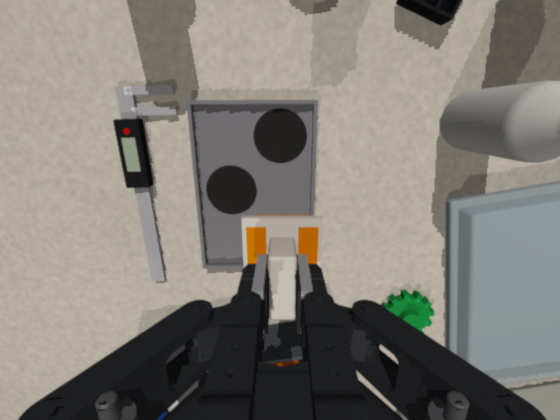

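Cassette is gripped on its rib (283,270), flange (282,240) level. Now locate the bay and check how the cassette sits in the grip.

```bash
python3 - <<'E'
from h import *
p=snap("wrist");W=cloud(p)
s=p["state"];R=Ro.from_euler("xyz",s["tool_rot"],degrees=True).as_matrix()
T=(W-s["tcp_pos"])@R
m=(np.abs(T[...,2]-.022)<.007)&(np.abs(T[...,0])<.03)&(np.abs(T[...,1])<.035)
q=T[m];print(len(q),np.percentile(q,[1,50,99],0).round(4))
v,u=np.where(m);print(v.min(),v.max(),u.min(),u.max())
t=snap("top");save(t,"t7.png");W=cloud(t)
im=cv2.resize(t["pixels"][170:310,340:450,::-1],None,fx=5,fy=5,interpolation=cv2.INTER_NEAREST)[:600]
cv2.imwrite("pics/t7z.png",cv2.resize(t["pixels"][220:310,345:445,::-1],None,fx=6,fy=6,interpolation=cv2.INTER_CUBIC))
for px in [(392,257),(382,257),(404,257),(370,258),(420,258)]:
    print(px,W[px[1],px[0]].round(4))
for n in("top","side"):
    t=snap(n);print(n,[(d["at"],d["confidence"]) for d in optics.look_for("bay",{k:v for k,v in t.items() if k!="state"})][:3])
cv2.imwrite("pics/s7z.png",cv2.resize(t["pixels"][120:200,260:390,::-1],None,fx=6,fy=6,interpolation=cv2.INTER_CUBIC))
E
```

```text
2976 [[-0.0218 -0.0282  0.0163]
 [ 0.0001 -0.0185  0.0234]
 [ 0.0216 -0.0013  0.0263]]
216 266 241 322
(392, 257) [ 0.4064 -0.3136  0.0048]
(382, 257) [ 0.4066 -0.2714  0.0628]
(404, 257) [ 0.4079 -0.3326  0.0577]
(370, 258) [ 0.4031 -0.239   0.0615]
(420, 258) [ 0.4062 -0.376   0.058 ]
top [([389.4, 224.8], 0.66)]
side [([317.4, 160.8], 0.95), ([241.1, 292.1], 0.28)]
```

View pics/t7z.png

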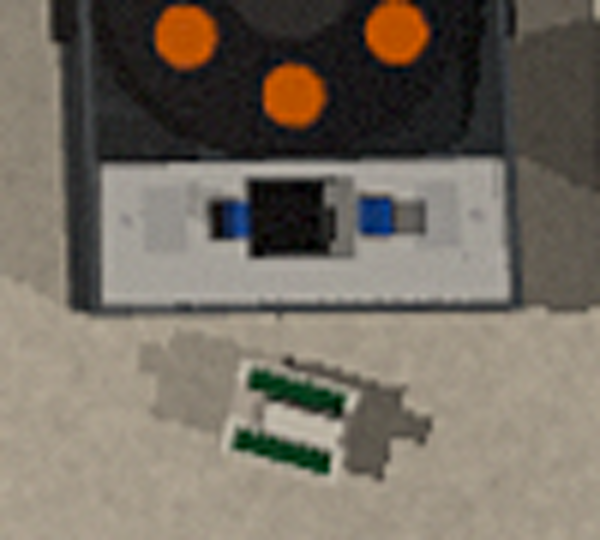

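View pics/s7z.png

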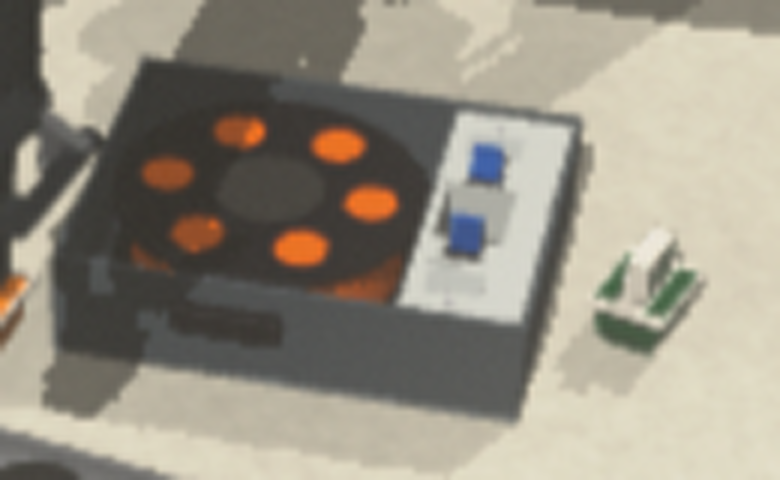

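```bash
python3 -m crank '[[-1,[-1.3,-2.4,0],1],[-1,[-2.5,-4.5,0],2],[-1,[-2.5,-4.5,0],2],[-1,[-2.5,-4.5,0],2],[-1,[-2.5,-4.5,0],2.4],[-1,[-2.5,-4.5,0],0],[-1,[-2.5,-4.5,0],0],[-1,[-2.4,-3,0],0],[-1,[0,0,0],0],[-1,[0,0,0],0]]'
python3 - <<'E'
from h import *
p=snap("wrist");save(p,"w8.png");print(p["state"]["tcp_pos"],p["state"]["tool_rot"]);np.savez("w8.npz",W=cloud(p))
E
```

```text
time: 31.45
tcp_pos: [0.4074, -0.343, 0.199]
tool_rot: [-180.0, 0.0, 2.1]
force: [-0.4, 0.4, -1.2]
finger_gap: 0.0127
[ 0.40741096 -0.34296396  0.19896538] [-1.79959267e+02  9.99692384e-03  2.10992250e+00]
```

View pics/w8.png

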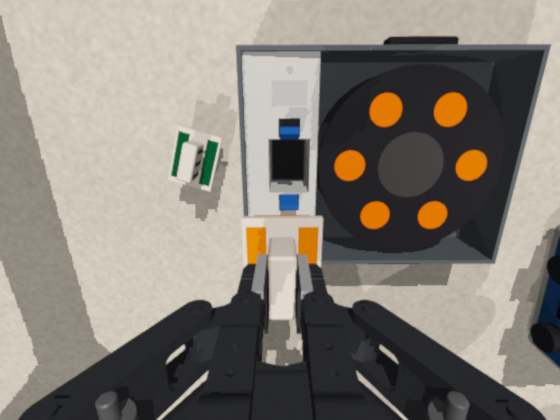

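The bay mouth is around (289,163), with blue catches at (289,131) and (289,202).

```bash
python3 - <<'E'
import numpy as np,cv2
W=np.load("w8.npz")["W"]
for r in(150,165):print("row",r,[(u,*(W[r,u]*1000).round(1)) for u in list(range(266,274))+list(range(304,312))])
for c in(275,283,289,300):print("col",c,[(v,*(W[v,c,1:]*1000).round(1)) for v in list(range(120,146,1))+list(range(178,210,1))])
im=cv2.imread("pics/w8.png")[100:225,230:335];cv2.imwrite("pics/w8z.png",cv2.resize(im,None,fx=4.5,fy=4.5,interpolation=cv2.INTER_CUBIC))
E
```

```text
row 150 [(266, np.float64(391.4), np.float64(-293.0), np.float64(59.2)), (267, np.float64(392.3), np.float64(-293.0), np.float64(59.0)), (268, np.float64(393.0), np.float64(-293.4), np.float64(54.6)), (269, np.float64(393.0), np.float64(-295.9), np.float64(33.0)), (270, np.float64(393.2), np.float64(-298.8), np.float64(8.4)), (271, np.float64(394.1), np.float64(-299.1), np.float64(5.1)), (272, np.float64(395.2), np.float64(-299.2), np.float64(4.2)), (273, np.float64(396.3), np.float64(-298.9), np.float64(6.3)), (304, np.float64(429.6), np.float64(-297.8), np.float64(4.9)), (305, np.float64(430.2), np.float64(-297.1), np.float64(11.4)), (306, np.float64(430.0), np.float64(-295.4), np.float64(25.5)), (307, np.float64(430.1), np.float64(-294.3), np.float64(35.7)), (308, np.float64(430.0), np.float64(-293.0), np.float64(47.0)), (309, np.float64(430.0), np.float64(-291.8), np.float64(57.3)), (310, np.float64(430.7), np.float64(-291.6), np.float64(58.5)), (311, np.float64(431.6), np.float64(-291.5), np.float64(59.3))]
row 165 [(266, np.float64(391.6), np.float64(-306.5), np.float64(58.9)),
[... 10684 characters left out ...]
32.7), np.float64(58.2)), (195, np.float64(-333.6), np.float64(58.5)), (196, np.float64(-334.3), np.float64(59.7)), (197, np.float64(-335.5), np.float64(58.5)), (198, np.float64(-336.6), np.float64(58.2)), (199, np.float64(-337.6), np.float64(58.3)), (200, np.float64(-338.4), np.float64(58.8)), (201, np.float64(-339.6), np.float64(58.0)), (202, np.float64(-340.5), np.float64(58.5)), (203, np.float64(-341.6), np.float64(58.0)), (204, np.float64(-342.2), np.float64(59.2)), (205, np.float64(-343.6), np.float64(57.9)), (206, np.float64(-344.4), np.float64(58.5)), (207, np.float64(-345.9), np.float64(57.0)), (208, np.float64(-346.2), np.float64(59.3)), (209, np.float64(-347.5), np.float64(58.1))]
```

View pics/w8z.png

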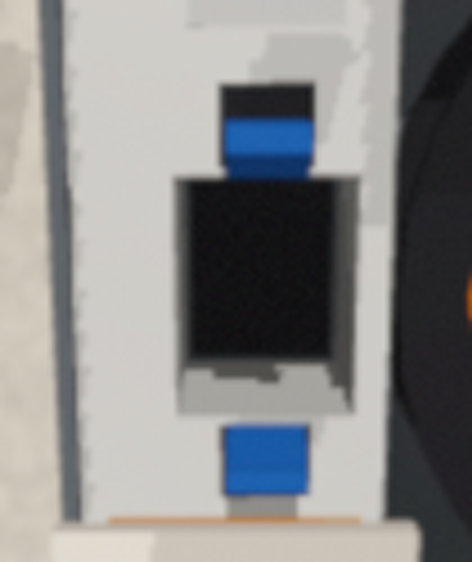

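```bash
python3 -m crank '[[-1,[0.25,2,0],0],[-1,[0.2,1.65,0],0],[-1,[0,0,-3],0],[-1,[0,0,-3],0],[-1,[0,0,-2],0],[-1,[0,0,-0.5],0],[-1,[0,0,0],0],[-1,[0,0,0],0]]'
python3 - <<'E'
from h import *
p=snap("wrist");save(p,"w9.png");print(p["state"]["tcp_pos"],p["state"]["tool_rot"])
E
```

```text
time: 32.5
tcp_pos: [0.4125, -0.3068, 0.1154]
tool_rot: [179.9, -0.1, 2.2]
force: [0.6, 0.6, -0.3]
finger_gap: 0.0126
[ 0.41253706 -0.3068461   0.11539545] [ 1.79938247e+02 -7.81906883e-02  2.15515419e+00]
```

View pics/w9.png

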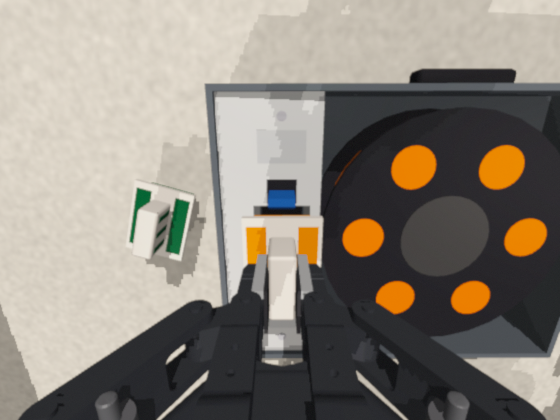

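The cassette (282,240) lines up with the catch (282,198). Lowering it in.

```bash
python3 -m crank '[[-1,[0,0,-0.5],0],[-1,[0,0,-0.4],0],[-1,[0,0,-0.3],0],[-1,[0,0,0],0]]' 80; python3 -m crank '[[-1,[0,0,-0.3],0],[-1,[0,0,-0.2],0],[-1,[0,0,0],0],[-1,[0,0,0],0]]'
```

```text
time: 33.05
tcp_pos: [0.4116, -0.3067, 0.1019]
tool_rot: [-180.0, 0.0, 2.1]
force: [0.1, 1.0, -0.6]
finger_gap: 0.0124
time: 33.55
tcp_pos: [0.4123, -0.307, 0.0978]
tool_rot: [180.0, -0.1, 2.1]
force: [0.8, 0.9, 5.3]
finger_gap: 0.0121
```

```bash
python3 -m crank '[[-1,[0,0,-0.3],0],[-1,[0,0,0],0],[-1,[0,0,-0.3],0],[-1,[0,0,0],0]]'; python3 -m crank '[[-1,[0,0,-0.3],0],[-1,[0,0,0],0]]';python3 -m crank '[[-1,[0,0,-0.2],0],[-1,[0,0,0],0]]'
```

```text
time: 34.05
tcp_pos: [0.4123, -0.3068, 0.0915]
tool_rot: [180.0, -0.1, 2.1]
force: [1.8, 1.0, 2.2]
finger_gap: 0.0126
time: 34.3
tcp_pos: [0.4119, -0.3067, 0.088]
tool_rot: [-180.0, -0.0, 2.1]
force: [2.0, -1.0, 2.4]
finger_gap: 0.0122
time: 34.55
tcp_pos: [0.4116, -0.3067, 0.0861]
tool_rot: [-180.0, 0.0, 2.1]
force: [0.2, 0.2, 3.2]
finger_gap: 0.012
```

```bash
python3 -m crank '[[-1,[0,0,-0.1],0],[-1,[0,0,0],0]]'; python3 -m crank '[[-1,[0,0,-0.1],0],[-1,[0,0,0],0]]';python3 -m crank '[[-1,[0,0,-0.1],0],[-1,[0,0,0],0]]'
python3 - <<'E'
from h import *
p=snap("wrist");save(p,"w10.png")
t=snap("side");cv2.imwrite("pics/s10z.png",cv2.resize(t["pixels"][100:200,260:390,::-1],None,fx=6,fy=6,interpolation=cv2.INTER_CUBIC))
s=p["state"];W=cloud(p)
m=np.zeros((420,560),bool);m[222:255,245:256]=1;print("flange z",np.nanmedian(W[m][:,2]))
m[:]=0;m[225:260,300:316]=1;print("flange z",np.nanmedian(W[m][:,2]))
E
```

```text
time: 34.8
tcp_pos: [0.4116, -0.3067, 0.086]
tool_rot: [180.0, 0.0, 2.1]
force: [-2.5, 0.8, 10.8]
finger_gap: 0.0124
time: 35.05
tcp_pos: [0.4116, -0.3068, 0.086]
tool_rot: [180.0, -0.0, 2.1]
force: [-5.2, 3.5, 17.8]
finger_gap: 0.0121
time: 35.3
tcp_pos: [0.4116, -0.3068, 0.086]
tool_rot: [179.9, -0.1, 2.1]
force: [-8.3, 5.1, 25.0]
finger_gap: 0.0125
flange z 0.06279128596211252
flange z 0.062909658882807
```

View pics/w10.png

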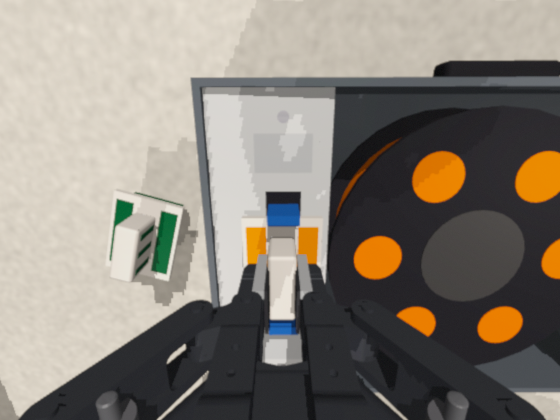

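View pics/s10z.png

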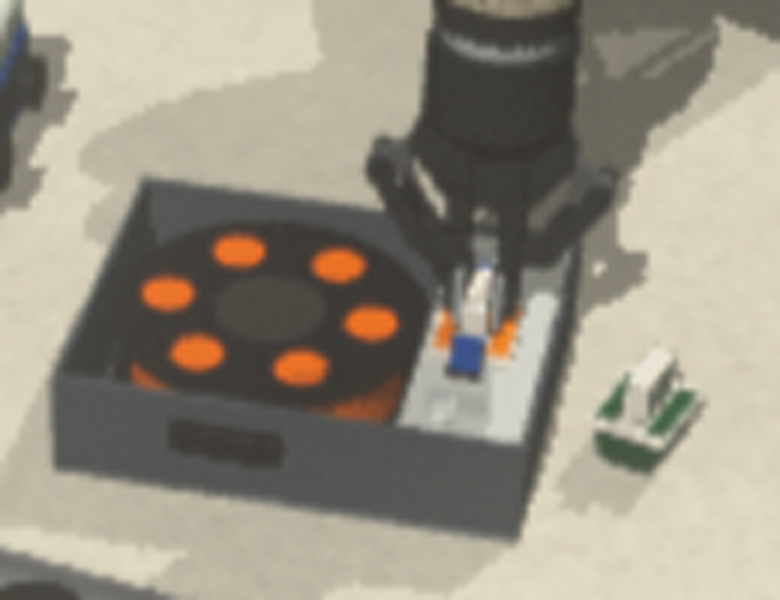

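The flange lies at z 62.8 mm with both catches over it (284,212; 283,327) and it stopped hard at 25 N: home. Releasing.

```bash
python3 -m crank '[[-1,[0,0,0.2],0],[-0.4,[0,0,0],0],[-0.3,[0,0,0],0],[-0.3,[0,0,0],0],[-0.3,[0,0,2],0],[-0.3,[0,0,4],0],[-0.3,[0,0,5],0],[-0.3,[0,0,4],0],[0,[0,-3.5,0],0],[1,[0,0,0],0]]' 40
python3 - <<'E'
from h import *
p=snap("wrist");save(p,"w11.png");print(p["state"]["tcp_pos"],p["state"]["tool_rot"])
meas(p,["fresh_mid","spent_mid"],.004)
W=cloud(p);print(W[150,289])
E
```

```text
time: 36.65
tcp_pos: [0.412, -0.3432, 0.2351]
tool_rot: [180.0, -0.0, 2.0]
force: [0.0, 0.6, -0.6]
finger_gap: 0.0593
[ 0.41204036 -0.34323124  0.23512829] [ 1.79974228e+02 -8.98275497e-03  2.02773389e+00]
fresh_mid 0.96 [285. 160.] 569 z 0.0892 med z 0.0883 mean [ 0.411  -0.3056] rect [ 410.8 -306.2] [13.3 35.5] 2.3 circ [ 411.5 -306.1] 18.4
spent_mid 0.71 [203. 153.] 479 z 0.0572 med z 0.0563 mean [ 0.3187 -0.3068] rect [ 318.3 -307.3] [35.7 14.2] 75.4 circ [ 318.2 -307.4] 18.5
[ 0.41688043 -0.29345528  0.08837485]
```

View pics/w11.png

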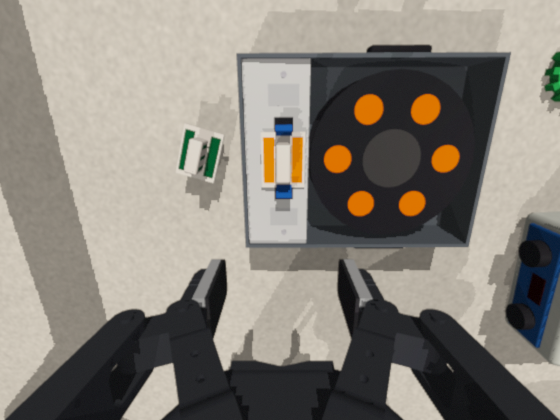

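Cassette sits under both catches (284,127; 284,192), rib top 88.3 mm (88 expected). Now the jars go back, blue first.

```bash
python3 -m crank '[[1,[0.75,4.8,1.1],-2],[1,[0.75,4.8,1],-2],[1,[0.75,4.8,1],-2],[1,[0.75,4.8,0],-2],[1,[0.75,4.8,0],-1.4],[1,[0.75,4.8,0],0],[1,[0.75,4.8,0],0],[1,[0.75,4.8,0],0],[1,[0.75,4.8,0],0],[1,[0.75,4.8,0],0]]' 40
python3 -m crank '[[1,[0.75,4.8,0],0],[1,[0.7,4.95,0],0],[1,[0,0,0],0],[1,[0,0,0],0]]'
python3 - <<'E'
from h import *
p=snap("wrist");save(p,"w12.png");print(p["state"]["tcp_pos"],p["state"]["tool_rot"])
meas(p,["jar_blue_mid","jar_red_mid"])
E
```

```text
time: 38.05
tcp_pos: [0.4861, 0.1403, 0.266]
tool_rot: [180.0, 0.0, -7.2]
force: [1.0, -0.2, 0.5]
finger_gap: 0.0857
time: 38.55
tcp_pos: [0.5006, 0.2358, 0.2658]
tool_rot: [179.9, 0.1, -7.2]
force: [0.3, -0.6, 0.6]
finger_gap: 0.0855
[0.50057681 0.23576912 0.26582239] [ 1.79943455e+02  6.26722358e-02 -7.20673929e+00]
jar_blue_mid 0.94 [283. 197.] 2225 z 0.1298 med z 0.1285 mean [0.5013 0.2368] rect [501.1 235.8] [51.1 50.2] 82.4 circ [501.1 235.9] 26.2
jar_red_mid 0.89 [287. 120.] 2794 z 0.1301 med z 0.1287 mean [0.5161 0.3085] rect [516.  307.8] [50.4 50.7] 9.0 circ [516.1 307.7] 26.0
```

```bash
python3 -m crank '[[1,[0,0,-4],0],[1,[0,0,-4],0],[1,[0,0,-4],0],[1,[0,0,-2],0],[1,[0,0,-1],0],[1,[0,0,0],0],[1,[0,0,0],0]]'
python3 -m crank '[[-1,[0,0,0],0],[-1,[0,0,0],0],[-1,[0,0,0],0],[-1,[0,0,0],0],[-1,[0,0,0],0],[-1,[0,0,0],0],[-1,[0,0,0],0]]'
python3 -m crank '[[-1,[0,0,1],0],[-1,[0,0,3],0],[-1,[0,0,4],0],[-1,[0,0,4],0],[-1,[0,0,4],0],[-1,[0,0,2],0],[-1,[0,0,0],0]]'
```

```text
time: 39.58
tcp_pos: [0.5021, 0.2357, 0.1176]
tool_rot: [-179.9, -0.1, -7.3]
force: [-0.0, 0.6, 0.4]
finger_gap: 0.0854
time: 40.45
tcp_pos: [0.5017, 0.236, 0.1172]
tool_rot: [-180.0, -0.1, -7.3]
force: [-0.7, -0.2, 5.5]
finger_gap: 0.0511
time: 41.32
tcp_pos: [0.5019, 0.236, 0.2978]
tool_rot: [-179.9, -0.1, -7.3]
force: [-0.2, -0.2, -2.3]
finger_gap: 0.0509
```

```bash
python3 -m crank '[[-1,[0.4,-2.5,0],0],[-1,[0.7,-4.5,0],0],[-1,[0.7,-4.5,0],0],[-1,[0.7,-4.5,0],0],[-1,[0.7,-4.5,0],0],[-1,[0.6,-3,0],0],[-1,[0,-1.2,0],0],[-1,[0,0,-4],0],[-1,[0,0,-4],0],[-1,[0,0,-4],0]]'
python3 -m crank '[[-1,[0,0,-3],0],[-1,[0,0,-1.5],0],[-1,[0,0,-0.6],0],[-1,[0,0,-0.4],0],[-1,[0,0,-0.2],0],[-1,[0,0,0],0],[-1,[0,0,0],0]]'
```

```text
time: 42.58
tcp_pos: [0.5386, -0.0106, 0.1742]
tool_rot: [-180.0, 0.1, -7.2]
force: [-0.2, -0.3, -1.8]
finger_gap: 0.0509
time: 43.45
tcp_pos: [0.5399, -0.0113, 0.1202]
tool_rot: [-180.0, -0.1, -7.3]
force: [0.2, -0.4, 2.6]
finger_gap: 0.051
```

Contact felt; release and go up, then to red at (516, 309).

```bash
python3 -m crank '[[0.4,[0,0,0],0],[1,[0,0,0],0],[1,[0,0,0],0],[1,[0,0,0],0],[1,[0,0,0],0],[1,[0,0,3],0],[1,[0,0,5],0],[1,[0,0,5],0],[1,[0,0,1.7],0],[1,[0,0,0],0]]'
python3 - <<'E'
from h import *
p=snap("wrist");print(p["state"]["tcp_pos"],p["state"]["tool_rot"])
meas(p,["jar_blue_mid"])
E
python3 -m crank '[[1,[-0.2,3,0],0],[1,[-0.3,5,0],0],[1,[-0.4,5,0],0],[1,[-0.4,5,0],0],[1,[-0.4,5,0],0],[1,[-0.4,5,0],0],[1,[-0.2,3,0],0],[1,[0,1,0],0],[1,[0,0,0],0],[1,[0,0,-4],0]]'
python3 -m crank '[[1,[0,0,-4],0],[1,[0,0,-4],0],[1,[0,0,-2],0],[1,[0,0,-1],0],[1,[0,0,0],0],[1,[0,0,0],0]]'
```

```text
time: 44.7
tcp_pos: [0.5401, -0.0113, 0.2677]
tool_rot: [-180.0, -0.2, -7.3]
force: [0.4, -0.6, 0.0]
finger_gap: 0.0856
[ 0.54010592 -0.01128658  0.26773947] [-1.79980940e+02 -1.73864710e-01 -7.27037262e+00]
jar_blue_mid 0.67 [281. 198.] 2236 z 0.1329 med z 0.1316 mean [ 0.5397 -0.0104] rect [539.2 -11.5] [50.8 51.8] 0.7 circ [540.1 -11.3] 26.5
time: 46.05
tcp_pos: [0.518, 0.3084, 0.2285]
tool_rot: [-179.8, -0.3, -7.3]
force: [-0.6, 0.4, -0.3]
finger_gap: 0.0855
time: 46.8
tcp_pos: [0.5171, 0.3087, 0.1175]
tool_rot: [-179.9, -0.1, -7.3]
force: [0.2, -0.0, 0.4]
finger_gap: 0.0855
```

```bash
python3 -m crank '[[-1,[0,0,0],0],[-1,[0,0,0],0],[-1,[0,0,0],0],[-1,[0,0,0],0],[-1,[0,0,0],0],[-1,[0,0,0],0],[-1,[0,0,0],0]]'
python3 -m crank '[[-1,[0,0,1],0],[-1,[0,0,3],0],[-1,[0,0,4],0],[-1,[0,0,4],0],[-1,[0,0,4],0],[-1,[0,0,2],0],[-1,[0,0,0],0]]'
python3 -m crank '[[-1,[0.6,-2.5,0],0],[-1,[0.8,-4.5,0],0],[-1,[0.8,-4.5,0],0],[-1,[0.8,-4.5,0],0],[-1,[0.8,-4.5,0],0],[-1,[0.8,-4.5,0],0],[-1,[0.8,-4.5,0],0],[-1,[0.8,-4.5,0],0],[-1,[0.8,-3.1,0],0],[-1,[0,-1.5,0],0]]'
python3 -m crank '[[-1,[0,0,-4],0],[-1,[0,0,-4],0],[-1,[0,0,-4],0],[-1,[0,0,-3],0],[-1,[0,0,-1.5],0],[-1,[0,0,-0.6],0],[-1,[0,0,-0.4],0],[-1,[0,0,-0.2],0],[-1,[0,0,0],0],[-1,[0,0,0],0]]'
```

```text
time: 47.68
tcp_pos: [0.5166, 0.309, 0.1172]
tool_rot: [-179.9, -0.1, -7.3]
force: [-1.4, -0.2, 5.6]
finger_gap: 0.0509
time: 48.55
tcp_pos: [0.5169, 0.309, 0.2979]
tool_rot: [-179.9, -0.1, -7.3]
force: [0.4, 0.4, -2.1]
finger_gap: 0.0511
time: 49.8
tcp_pos: [0.5861, -0.0788, 0.2943]
tool_rot: [180.0, 0.2, -7.4]
force: [-0.1, 0.9, -1.3]
finger_gap: 0.0508
time: 51.05
tcp_pos: [0.5869, -0.0774, 0.1203]
tool_rot: [-180.0, -0.1, -7.3]
force: [-0.7, -0.2, 1.7]
finger_gap: 0.0507
```

```bash
python3 -m crank '[[0.4,[0,0,0],0],[1,[0,0,0],0],[1,[0,0,0],0],[1,[0,0,0],0],[1,[0,0,0],0],[1,[0,0,3],0],[1,[0,0,5],0],[1,[0,0,5],0],[1,[0,0,1.7],0],[1,[0,0,0],0]]'
python3 - <<'E'
from h import *
p=snap("wrist");print(p["state"]["tcp_pos"],p["state"]["tool_rot"])
meas(p,["jar_red_mid","jar_blue_mid"])
E
python3 -m crank '[[1,[-0.3,3,0],0],[1,[-0.6,5,0],0],[1,[-0.6,5,0],0],[1,[-0.6,5,0],0],[1,[-0.6,5,0],0],[1,[-0.6,5,0],0],[1,[-0.6,5,0],0],[1,[-0.6,5,0],0],[1,[-0.6,5,0],0],[1,[-0.4,3,0],0]]'
python3 -m crank '[[1,[0,0,0],0],[1,[0,0,-4],0],[1,[0,0,-4],0],[1,[0,0,-4],0],[1,[0,0,-2],0],[1,[0,0,-1],0],[1,[0,0,0],0],[1,[0,0,0],0]]'
```

```text
time: 52.3
tcp_pos: [0.5871, -0.0774, 0.2679]
tool_rot: [180.0, -0.2, -7.3]
force: [-0.2, -0.4, -1.0]
finger_gap: 0.0852
[ 0.58709524 -0.07736328  0.26785994] [179.99796871  -0.18253041  -7.27063815]
jar_red_mid 0.88 [279. 197.] 2192 z 0.1328 med z 0.1316 mean [ 0.5867 -0.0764] rect [587.4 -77.6] [50.4 50.1] 80.8 circ [586.5 -77. ] 26.0
jar_blue_mid 0.63 [222. 137.] 2672 z 0.133 med z 0.1317 mean [ 0.5407 -0.0118] rect [540.7 -12.8] [50.6 49.8] 10.1 circ [540.7 -12.5] 25.8
time: 53.7
tcp_pos: [0.5303, 0.3848, 0.264]
tool_rot: [179.9, 0.1, -7.2]
force: [-0.1, -0.2, -0.1]
finger_gap: 0.0852
time: 54.7
tcp_pos: [0.532, 0.3828, 0.1175]
tool_rot: [-179.9, -0.1, -7.3]
force: [-0.0, 0.7, -0.3]
finger_gap: 0.0855
```

Red is back. Now yellow to (600, 40): +6.9, −34.3.

```bash
python3 -m crank '[[-1,[0,0,0],0],[-1,[0,0,0],0],[-1,[0,0,0],0],[-1,[0,0,0],0],[-1,[0,0,0],0],[-1,[0,0,0],0],[-1,[0,0,0],0]]'
python3 -m crank '[[-1,[0,0,1],0],[-1,[0,0,3],0],[-1,[0,0,4],0],[-1,[0,0,4],0],[-1,[0,0,4],0],[-1,[0,0,2],0],[-1,[0,0,0],0]]'
python3 -m crank '[[-1,[0.6,-2.3,0],0],[-1,[0.9,-4.5,0],0],[-1,[0.9,-4.5,0],0],[-1,[0.9,-4.5,0],0],[-1,[0.9,-4.5,0],0],[-1,[0.9,-4.5,0],0],[-1,[0.9,-4.5,0],0],[-1,[0.7,-3.5,0],0],[-1,[0.2,-1.5,0],0],[-1,[0,0,0],0]]'
python3 -m crank '[[-1,[0,0,-4],0],[-1,[0,0,-4],0],[-1,[0,0,-4],0],[-1,[0,0,-3],0],[-1,[0,0,-1.5],0],[-1,[0,0,-0.6],0],[-1,[0,0,-0.4],0],[-1,[0,0,-0.2],0],[-1,[0,0,0],0],[-1,[0,0,0],0]]'
```

```text
time: 55.58
tcp_pos: [0.5317, 0.3831, 0.1173]
tool_rot: [-179.9, -0.1, -7.3]
force: [-1.5, -0.0, 5.2]
finger_gap: 0.0513
time: 56.45
tcp_pos: [0.5319, 0.383, 0.2979]
tool_rot: [-179.9, -0.1, -7.3]
force: [0.5, -0.5, -2.0]
finger_gap: 0.0512
time: 57.7
tcp_pos: [0.5999, 0.0386, 0.2953]
tool_rot: [180.0, 0.1, -7.4]
force: [0.3, -0.1, -3.0]
finger_gap: 0.0512
time: 58.95
tcp_pos: [0.6009, 0.0397, 0.1203]
tool_rot: [-180.0, -0.1, -7.3]
force: [0.6, -0.1, 2.3]
finger_gap: 0.0511
```

```bash
python3 -m crank '[[0.4,[0,0,0],0],[1,[0,0,0],0],[1,[0,0,0],0],[1,[0,0,0],0],[1,[0,0,0],0],[1,[0,0,3],0],[1,[0,0,5],0],[1,[0,0,5],0],[1,[0,0,4],0],[1,[-2,-5,2],0]]'
python3 -m crank '[[1,[-2,-2,2],0],[1,[0,0,0],0],[1,[0,0,0],0]]'
python3 - <<'E'
from h import *
p=snap("wrist");save(p,"w15.png");print(p["state"]["tcp_pos"],p["state"]["tool_rot"])
meas(p,["jar_red_mid","jar_blue_mid","jar_yellow_mid"])
t=snap("side");save(t,"s15.png");t=snap("top");meas(t,["jar_red_mid","jar_blue_mid","jar_yellow_mid","fresh_mid","spent_mid","beaker_mid","caliper_mid"])
E
```

```text
time: 60.2
tcp_pos: [0.5816, -0.0088, 0.3112]
tool_rot: [-180.0, -0.2, -7.0]
force: [0.6, -0.8, -0.6]
finger_gap: 0.0854
time: 60.58
tcp_pos: [0.5604, -0.03, 0.3289]
tool_rot: [-180.0, 0.0, -7.3]
force: [-0.3, -0.9, -0.5]
finger_gap: 0.0852
[ 0.56036179 -0.03003677  0.32890983] [-1.79975262e+02  1.06022729e-02 -7.28202042e+00]
jar_red_mid 0.58 [305. 215.] 1406 z 0.1328 med z 0.1315 mean [ 0.5859 -0.0763] rect [586.  -77.3] [51.2 50.6] 7.3 circ [585.9 -77.3] 26.3
jar_blue_mid 0.6 [261. 172.] 1613 z 0.1328 med z 0.1316 mean [ 0.5397 -0.0109] rect [539.7 -11.4] [51.  50.7] 82.9 circ [539.3 -11.9] 26.7
jar_yellow_mid 0.81 [312. 119.] 1873 z 0.1331 med z 0.1317 mean [0.5999 0.0395] rect [599.3  38.9] [48.8 50.8] 82.9 circ [599.9  39. ] 26.0
jar_red_mid none
jar_blue_mid none
jar_yellow_mid 0.56 [251. 237.] 13 z 0.0101 med z 0.0067 mean [0.4599 0.0992] rect [466.   98.1] [ 5.7 46.4] 87.3 circ [466.  98.] 23.2
fresh_mid 0.75 [394. 258.] 63 z 0.0903 med z 0.0883 mean [ 0.4106 -0.3055] rect [ 410.6 -305.4] [10.7 33. ] 1.3 circ [ 410.4 -305.1] 17.0
spent_mid 0.8 [392. 287.] 66 z 0.0583 med z 0.0563 mean [ 0.318 -0.307] rect [ 317.8 -306.8] [35.8 13.6] 76.2 circ [ 317.1 -306.5] 18.1
beaker_mid none
caliper_mid 0.75 [181. 210.] 3493 z 0.007 med z 0.0033 mean [0.5241 0.3038] rect [526.1 304.6] [235.4 166.7] 78.9 circ [525.7 305.6] 139.2
```

View pics/s15.png

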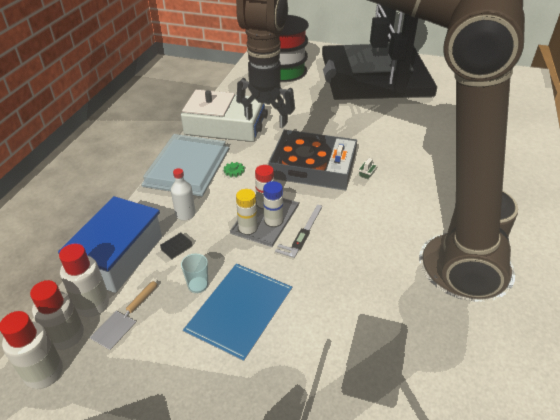

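View pics/w15.png

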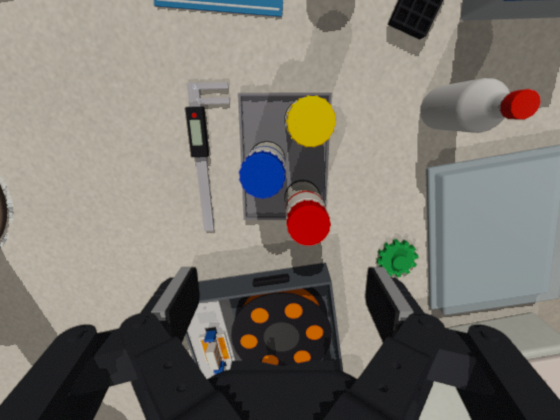

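All three jars stand back in place (within about 1.5 mm of their start), the cassette is home and the other things are unmoved.

```bash
python3 -c "
from bench import manip
print(manip.hand_in())"
```

```text
the job is handed in; nothing more can be done
None
```

The job is done and handed in at about 61 s of the 136 s allowed. I moved the three jars to the mat, pressed the orange cassette into the bay, and put each jar back on its own place.

**Jars:** The last wrist-camera picture puts each jar within about 1.5 mm of where it started. All three stand upright, with cap tops at 131.6 mm as at the start.

**Cassette:** It stopped hard at about 25 N. The flange top reads 62.8 mm (62 expected) and the rib top 88.3 mm (88 expected). Its centre is within about 1 mm of the bay centre I measured, and both catches lie over the flange.

**Checks that disagreed or were weak:**
- **Insertion force:** I read only 2 to 5 N between steps on the way in, less than the stated 8 to 16 N. The force rose only once the flange met the deck. The heights and the picture still show it fully home.
- **Top camera:** In its last picture the arm hid the tray. It found neither the red nor the blue jar nor the beaker, and it gave wrong matches for the yellow jar and the caliper.
- **Things to leave alone:** The spent cassette measured within about 1 mm of its start. For the beaker and caliper I have only the last pictures, which show them apparently unmoved, and no final measurement.

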